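# Change the charging manifold over from vacuum to charge

## Task

The compressor has been evacuated and is ready for its refrigerant. With a fingertip, gently push the lever of the vacuum pump's valve clockwise until it stands fully across its pipe (shut), and only when it is shut push the lever of the refrigerant cylinder's valve round until it lies fully in line with its pipe (open). Do not grip the levers, leave the compressor's own valve open as it is, and do not move the loose things on the bench.

Things in the scene. Friction and masses are not known exactly. Their poses are not given: they have to be found in the camera images.
- manifold: brass header bar, 36 mm square and 460 mm long, axis 60 mm up, on two feet, a round gauge (68 mm, face up) at its +y end; fixed. Origin on the bench under its middle; y along it, x towards the three lines, which leave it 180 mm apart with the same ball valves, stems 90 mm from its axis. Which line is on which outlet varies
- pump_line: valve, copper tube and the vacuum pump, a 120 x 270 mm machine 215 mm tall: grey box with a sight glass in front, lying black ribbed motor behind, carrying handle on top; the tube arches into its top; the pump begins 220 mm from the stem, the tube rises (to 217 mm) at 190 mm. Fixed. Origin on the bench under the valve's stem; x along the pipe away from the header, z up
- cyl_line: valve, copper tube and the refrigerant cylinder, a grey upright steel bottle 110 mm across and 233 mm tall with a brass tap on top where the tube enters; it begins 235 mm from the stem, the tube rises (to 217 mm) at 180 mm. Fixed. Origin on the bench under the valve's stem; x along the pipe away from the header, z up
- comp_line: valve, copper tube and the compressor being charged, a black domed pot 150 mm across and 175 mm tall on a steel foot plate; the tube enters low in its side; it begins 210 mm from the stem. Fixed. Origin on the bench under the valve's stem; x along the pipe away from the header, z up
- pump_valve (a joint): angle (rad) of the vacuum pump valve's lever: 0 = in line with its pipe, pointing away from the header (open, hard stop), 1.571 = square across the pipe (shut, hard stop); grows clockwise seen from above; stiff (about 0.35 N m, some 5 N at 75 mm from the stem), stays where it is left; starts at 0 to 0.4
- pump_stem (a point): centre of the vacuum pump valve's upright stem, the lever's turning axis, at lever height (113 mm above the bench). The brass valve and tube under the lever lie below 80 mm, only the 18 mm thick stem higher
- pump_tip (a point): outer end of the vacuum pump valve's flat lever, on its centre line at mid-thickness, 100 mm from the stem. The black sleeve is 20 mm wide, 30 to 100 mm from the stem, 108 to 118 mm above the bench; the lever turns level
- cyl_valve (a joint): angle (rad) of the refrigerant cylinder valve's lever: 0 = in line with its pipe, pointing away from the header (open, hard stop), 1.571 = square across the pipe (shut, hard stop); grows clockwise seen from above; stiff (about 0.35 N m, some 5 N at 75 mm from the stem), stays where it is left; starts at 1.47 to 1.571
- cyl_stem (a point): centre of the refrigerant cylinder valve's upright stem, the lever's turning axis, at lever height (113 mm above the bench). The brass valve and tube under the lever lie below 80 mm, only the 18 mm thick stem higher
- cyl_tip (a point): outer end of the refrigerant cylinder valve's flat lever, on its centre line at mid-thickness, 100 mm from the stem. The black sleeve is 20 mm wide, 30 to 100 mm from the stem, 108 to 118 mm above the bench; the lever turns level
- comp_valve (a joint): angle (rad) of the compressor valve's lever: 0 = in line with its pipe, pointing away from the header (open, hard stop), 1.571 = square across the pipe (shut, hard stop); grows clockwise seen from above; stiff (about 0.35 N m, some 5 N at 75 mm from the stem), stays where it is left; starts at 0 to 0.05
- comp_stem (a point): centre of the compressor valve's upright stem, the lever's turning axis, at lever height (113 mm above the bench). The brass valve and tube under the lever lie below 80 mm, only the 18 mm thick stem higher
- comp_tip (a point): outer end of the compressor valve's flat lever, on its centre line at mid-thickness, 100 mm from the stem. The black sleeve is 20 mm wide, 30 to 100 mm from the stem, 108 to 118 mm above the bench; the lever turns level
- wrench: loose steel wrench, 170 mm long, lying on the bench between two lines; origin under its middle, x along it
- spray: loose small closed bottle, 48 mm across and 120 mm tall, standing beside the outermost line on the gauge's side; origin under its base
- capacitor: loose black start capacitor, an upright cylinder 42 mm across and 75 mm tall, standing between two lines beyond the lever tips; origin under its base
- nut: loose brass ring nut, 28 mm across and 22 mm tall, on the bench between two lines; origin under its base

How it is judged (in metres and radians):
On the way, in this order (a step that is already met when the one before it is completed fails the run):
1. the vacuum pump's valve is fully shut: its lever stands across the pipe (within 8 degrees), the cylinder's valve still being shut (value of joint pump_valve above 1.43 rad and value of joint cyl_valve above 1.3 rad), for 0.2 s.
2. the refrigerant cylinder's valve is fully open: its lever lies in line with the pipe (within 8 degrees), the pump's valve still being shut (value of joint cyl_valve below 0.14 rad and value of joint pump_valve above 1.43 rad), for 0.2 s.
At the end, for the whole second after the job is handed in: The pump's lever stands across its pipe and the cylinder's lever lies along its pipe, each within 8 degrees and at rest; the compressor's lever is still along its pipe (within 10 degrees); the loose things stand within 20 mm of where they were (all of step 2 and value of joint comp_valve between -0.1 and 0.17 rad and distance of each of wrench, spray, capacitor, nut from where it was at the start of the episode below 0.02 m and value of joint each of pump_valve, cyl_valve above -0.1 rad and velocity of joint pump_valve between -0.05 and 0.05 rad/s and velocity of joint cyl_valve between -0.05 and 0.05 rad/s and velocity of joint comp_valve between -0.05 and 0.05 rad/s); the robot touches nothing.
It fails at once if the cylinder's valve is opened (lever more than 15 degrees off shut) while the pump's valve is not shut: refrigerant would go into the pump (value of joint cyl_valve below 1.3 rad and not (value of joint pump_valve above 1.43 rad)).
It fails at once if the compressor's valve is turned (lever more than 10 degrees off its pipe) (not (value of joint comp_valve below 0.17 rad)).
It fails at once if a loose thing is moved by more than 20 mm or lifted (distance of any of wrench, spray, capacitor, nut from where it was at the start of the episode above 0.02 m).
It fails at once if a valve is gripped or shoved hard (over 40 N) (contact force between the fingers and pump_line above 40 N or contact force between the fingers and cyl_line above 40 N or contact force between the fingers and comp_line above 40 N).
It also fails if it takes over 51 s, if anything falls off the work surface, if the arm or the gripper's body presses on something with over 40 N, if the wrist force passes 120 N, or if a joint passes its speed limit or range.

## Robot

A 7-joint arm with a two-finger parallel gripper is mounted at the origin on the work surface. World frame = base frame: x ahead of the robot, y to its left, z up, the work surface at z = 0. Lengths are in mm, angles in rad, forces in N, time in s.
With the tool pointing down it reaches from about 400 to 875 mm from the base axis. Payload 4.4 kg.
Tool frame: the origin (TCP) lies at the very end of the fingers, on their centre line; the grasp point (between the pads) lies 19 mm behind it; z points along the fingers, y is the line along which they close (so a half turn about z gives the same grasp; the last joint's range is limited). The gripper opens to 85 mm and grips with 20 to 120 N. Pads are 22 mm wide; open, the fingers measure 114 mm over their backs; the gripper's body (76 mm by 85 mm) begins 54 mm behind the grasp point. The pads swing forward as they close: fully open they stand 13 mm farther back than shut.
Start: joints at [1.256, 0.628, 0.038, 1.517, -0.027, 0.996, -0.02], TCP at [160.084, -629.993, 231.313] pointing down, gripper open.
Joint ranges: [-3.06, 3.06], [-0.37, 2.12], [-1.25, 1.32], [0.18, 2.47], [-1.1, 4.24], [0.23, 1.98], [-2.94, 2.94]. Speed limits (rad/s): [2.57, 2.57, 3.14, 3.14, 3.14, 3.14, 3.14].

## Interface

Orientations are given as [roll, pitch, yaw] about the fixed x, y, z axes, in that order (R = Rz(yaw) Ry(pitch) Rx(roll)).
In Python, from cell import monitor, viewer, workorder gives the robot as it stands.
- The arm moves only by the tool arm_command, never from a script. Its argument "series" is one flat list of numbers, 5 for each row, row after row: the opening in per cent of the stroke, from 0 (shut) to 100 (fully open), then the shift along the tool's x, y, z in cm, then the turn about the tool's z in degrees. In form: [claw, x, y, z, roll, claw, x, y, z, roll, ...]. A call has exactly 5 rows; each row is the pose to reach, as a shift and turn from the pose commanded when the call began, along the tool's axes at that moment; what a row does not reach only later rows make up. A row lasts 1/12 s, in which the tool goes at most 41.7 mm and 7.16 degrees, less where a joint would pass 70% of its speed; a pose out of reach is approached as far as the arm can. A call with a gripper value outside its range is refused whole. The fingers move at their own pace and stop on an object; the grip force is fixed at half the most. Time passes only in rows, so rows that repeat a pose let the fingers close, or fill a call up. It gives the time, the measured TCP pose, the force, the opening and the grip force at its end, in the units of the state.
- monitor.read_state(): the state, without advancing time (a new reading comes with each control period).
- viewer.get_image(name): name is "side" or "top"; returns (picture, depth): 400x640x3 uint8, red, green, blue; 400x640 float32, mm along the optical axis (not along the pixel's ray), 0 where there is no reading.
- viewer.camera_model(name): a dict with "mtx" (3x3 intrinsics, pixels), "dist_coeffs" ([k1, k2, p1, p2, k3] as OpenCV has them; the pictures are not rectified), "R" (3x3) and "t" (3): a world point X has camera coordinates R X + t. Camera axes: x right, y down, z forward; pixel columns grow to the right and rows downward; lengths in mm; the calibration is good to about 2 mm. A picture is of the moment at which its call begins. camera_model takes no time and is no camera call.
- workorder.finish_job(): hands the job in; it is judged then, once.
The state is a dict: "clock": time; "qpos": joint angles; "qd": joint speeds; "tau": joint torques, N m; "eef_pos": TCP position; "tool_rot": TCP orientation; "force": force on the tool from outside, world axes, zero at the start; "torque": the same for the moment, N m; "width": finger opening in mm; "gripper_force": force on a finger pad.
Only numpy, scipy, OpenCV 4.12 (cv2) and the standard library are available. Lean on these libraries where they do the work, as an engineer would, in place of code of your own. Each camera call takes 0.05 s, during which the arm holds its last target. There are 200 camera calls.

## Working session

There is one attempt and no reset: what is moved stays moved. The work goes in short steps, Python scripts to look and compute and a tool call to move; the robot and the scene stay as the last step left them, time stands still between calls to the robot, and variables do not carry over. Pictures are saved under pics/ and viewed, at most 10 in all, crops included, and the job is handed in when it is done.

Besides the shell and the picture viewer there is one more tool, called after ">>>" as a command line: name --argument value ..., lists and objects as JSON in quotes. arm_command: Moves the arm, as the interface text tells. Its arguments: {"type":"object","properties":{"series":{"type":"array","items":{"type":"number"}}},"required":["series"]}

```bash
mkdir -p pics
cat > h.py <<'E'
import numpy as np, cv2
from cell import monitor, viewer, workorder
def grab(n,f=None):
    im,d=viewer.get_image(n)
    np.savez(f'/tmp/{n}.npz',im=im,d=d)
    if f: cv2.imwrite('pics/'+f,im[:,:,::-1])
    return im,d
def ray(n,uv):
    c=viewer.camera_model(n);R=np.array(c['R']);t=np.array(c['t']).ravel()
    p=cv2.undistortPoints(np.array(uv,float).reshape(-1,1,2),np.array(c['mtx']),np.array(c['dist_coeffs'])).reshape(-1,2)
    return -R.T@t, np.c_[p,np.ones(len(p))]@R
def onz(n,uv,z):
    o,d=ray(n,uv); return o+d*((z-o[2])/d[:,2])[:,None]
def dep(n,uv,d):
    o,r=ray(n,uv); uv=np.array(uv,int).reshape(-1,2); return o+r*d[uv[:,1],uv[:,0]][:,None]
E
python3 - <<'E'
from h import *
grab('top','t1.png');grab('side','s1.png')
s=monitor.read_state();print(s)
for n in('top','side'):
    c=viewer.camera_model(n);print(n,-np.array(c['R']).T@np.array(c['t']).ravel(),np.array(c['R']).round(2).tolist())
E
```

```text
{'clock': 0.1, 'qpos': array([ 1.25620604,  0.62923378,  0.03846109,  1.51827905, -0.0270264 ,
        0.99626721, -0.0199904 ]), 'qd': array([-8.31777042e-05, -2.84544685e-03, -7.91533131e-04, -3.27596656e-03,
       -1.22547150e-03,  2.02583406e-03, -7.35239412e-04]), 'tau': array([ 2.52495360e-03, -5.64530575e+01,  1.23008933e+00, -1.93972653e+01,
        1.11959901e-02,  5.46604817e-03, -4.32262866e-07]), 'eef_pos': array([ 159.94235626, -629.4441296 ,  230.49064832]), 'tool_rot': array([-3.13992340e+00,  3.14509340e-06,  2.48772063e-01]), 'force': array([-0.21477847,  0.27862683,  0.0055761 ]), 'torque': array([-0.00537553,  0.01598181,  0.01903179]), 'gripper_force': 0.0, 'width': 85.48353390392961}
top [422.07669025  84.78900228 912.33126999] [[-0.03, -1.0, 0.01], [-0.98, 0.02, -0.18], [0.18, -0.02, -0.98]]
side [ 251.01489627 -613.78511536  769.46133109] [[0.9, -0.43, -0.01], [-0.3, -0.6, -0.74], [0.31, 0.67, -0.67]]
```

View pics/t1.png

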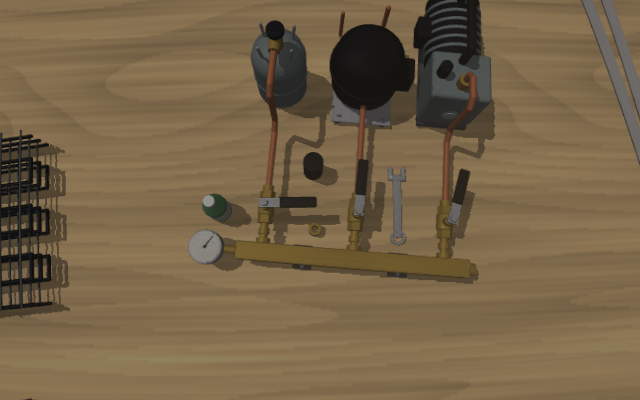

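View pics/s1.png

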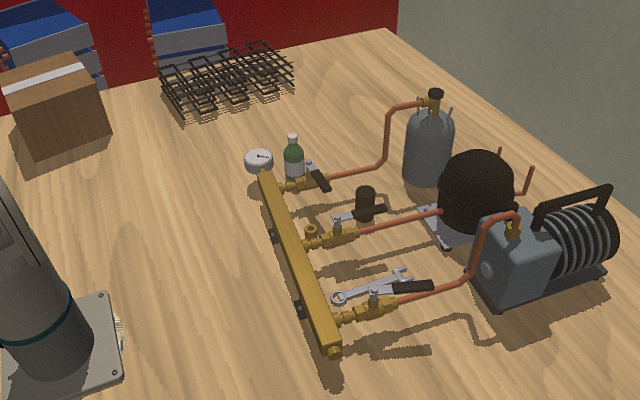

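The top view shows the cylinder line at u≈268, the compressor at 360 and the pump at 445. The levers run (270,202)→(315,202), (359,212)→(362,162) and (455,220)→(465,172). The loose things are the spray (215,207), nut (316,230), capacitor (313,166) and wrench (397,205).

Run:
```python
from h import *
z=np.load('/tmp/top.npz');im=z['im'].astype(int);d=z['d']
v,u=np.mgrid[0:400,0:640];P=dep('top',np.c_[u.ravel(),v.ravel()],d).reshape(400,640,3)
print('d ok',(d>0).mean())
m=(P[...,2]>105)&(P[...,2]<126)
mx=im.max(2);sat=mx-im.min(2)
for nm,(u0,u1,v0,v1) in dict(cyl=(255,325,190,215),comp=(345,375,150,225),pump=(440,480,160,228)).items():
    b=np.zeros_like(m);b[v0:v1,u0:u1]=1
    k=m&b;Q=P[k]
    bl=k&(mx<60); B=onz('top',np.c_[u[bl],v[bl]],118)
    gr=k&(mx>=90)&(sat<40); G=onz('top',np.c_[u[gr],v[gr]],118)
    r=cv2.minAreaRect(B[:,:2].astype(np.float32))
    print(nm,k.sum(),'z',np.percentile(Q[:,2],[5,50,95]).round(),'black',bl.sum(),np.round(r[0]),np.round(r[1]),round(r[2],1),'grey',gr.sum(),G.mean(0).round() if gr.any() else 0, G[:,:2].min(0).round(),G[:,:2].max(0).round())
    print(cv2.boxPoints(r).round().tolist())
# header: brass
hb=(P[...,2]>70)&(P[...,2]<85)&(v>235)&(v<285)&(u>225)&(u<480)
H=onz('top',np.c_[u[hb],v[hb]],78);r=cv2.minAreaRect(H[:,:2].astype(np.float32));print('hdr',r,np.percentile(P[hb][:,2],[5,50,95]))
for nm,(u0,v0,h) in dict(cap=(313,156,75),spray=(209,201,120),nut=(316,229,22),wr1=(397,175,8),wr2=(398,238,8)).items(): print(nm,onz('top',[(u0,v0)],h)[0].round(),P[v0,u0].round())
```

```text
d ok 0.99585546875
cyl 588 z [113. 117. 120.] black 381 [567. 103.] [66. 19.] 88.6 grey 173 [568. 156. 118.] [556.  71.] [576. 175.]
[[556.0, 71.0], [576.0, 70.0], [577.0, 136.0], [558.0, 136.0]]
comp 560 z [113. 117. 121.] black 344 [613. -19.] [19. 69.] 83.5 grey 167 [560. -12. 118.] [541. -22.] [577.  -2.]
[[578.0, -25.0], [646.0, -33.0], [648.0, -14.0], [580.0, -6.0]]
pump 598 z [113. 117. 120.] black 345 [ 589. -210.] [21. 68.] 70.0 grey 179 [ 541. -192.  118.] [ 519. -225.] [ 624. -177.]
[[554.0, -208.0], [618.0, -231.0], [625.0, -211.0], [561.0, -188.0]]
hdr ((479.3721008300781, 0.22015380859375), (485.91357421875, 78.47899627685547), 84.09590148925781) [73.69107336 77.60099424 80.18471814]
cap [668.  71.  75.] [668.  71.  75.]
spray [572. 269. 120.] [572. 269. 120.]
nut [526.  68.  22.] [529.  68.  -1.]
wr1 [ 641. -111.    8.] [ 641. -111.    9.]
wr2 [ 504. -105.    8.] [ 505. -107.   -0.]
```

```bash
cat > plan.py <<'E'
# prints calls of 5 rows through way points (x,y,z,yaw deg), mm per row = step; the commanded pose is kept in cmd.npy
import numpy as np, os
def plan(way, step=38, turn=6.5, start=None, tail=1):
    p=np.array(start if start is not None else np.load('cmd.npy'),float); T=[]; a=p
    for w in np.array(way,float):
        n=int(max(np.ceil(np.linalg.norm(w[:3]-a[:3])/step),np.ceil(abs(w[3]-a[3])/turn),1))
        T+=[a+(w-a)*k/n for k in range(1,n+1)]; a=w
    T+=[T[-1]]*tail
    while len(T)%5: T.append(T[-1])
    for i in range(0,len(T),5):
        y=np.radians(p[3]);X=np.array([np.cos(y),np.sin(y),0]);Y=np.array([np.sin(y),-np.cos(y),0]);out=[]
        for t in T[i:i+5]:
            e=t[:3]-p[:3]; r=[round(e@X/10,1),round(e@Y/10,1),round(-e[2]/10,1),round(p[3]-t[3])]
            out+=[0]+[v+0 for v in r]
        print(out)
        p=np.r_[p[:3]+10*(r[0]*X+r[1]*Y+np.array([0,0,-r[2]])),p[3]-r[3]]
    np.save('cmd.npy',p); print('end',p.round(1))
E
python3 -c "
from plan import *
plan([(609,-168,231,70),(609,-168,96,70)],start=[160.08,-629.99,231.3,14.25])"
```

```text
[0, np.float64(3.2), np.float64(-2.0), np.float64(0.0), -3, 0, np.float64(6.5), np.float64(-4.0), np.float64(0.0), -7, 0, np.float64(9.7), np.float64(-6.0), np.float64(0.0), -10, 0, np.float64(12.9), np.float64(-7.9), np.float64(0.0), -13, 0, np.float64(16.1), np.float64(-9.9), np.float64(0.0), -16]
[0, np.float64(3.7), np.float64(-1.0), np.float64(0.0), -4, 0, np.float64(7.3), np.float64(-2.0), np.float64(0.0), -7, 0, np.float64(11.0), np.float64(-3.1), np.float64(0.0), -10, 0, np.float64(14.6), np.float64(-4.1), np.float64(0.0), -14, 0, np.float64(18.3), np.float64(-5.1), np.float64(0.0), -17]
[0, np.float64(3.8), np.float64(0.1), np.float64(0.0), -3, 0, np.float64(7.6), np.float64(0.2), np.float64(0.0), -6, 0, np.float64(11.4), np.float64(0.3), np.float64(0.0), -10, 0, np.float64(15.1), np.float64(0.4), np.float64(0.0), -13, 0, np.float64(18.9), np.float64(0.5), np.float64(0.0), -16]
[0, np.float64(3.7), np.float64(1.1), np.float64(0.0), -3, 0, np.float64(7.3), np.float64(2.3), np.float64(0.0), -7, 0, np.float64(7.3), np.float64(2.3), np.float64(3.4), -7, 0, np.float64(7.3), np.float64(2.3), np.float64(6.8), -7, 0, np.float64(7.3), np.float64(2.3), np.float64(10.2), -7]
[0, np.float64(0.0), np.float64(0.0), np.float64(3.3), 0, 0, np.float64(0.0), np.float64(0.0), np.float64(3.3), 0, 0, np.float64(0.0), np.float64(0.0), np.float64(3.3), 0, 0, np.float64(0.0), np.float64(0.0), np.float64(3.3), 0, 0, np.float64(0.0), np.float64(0.0), np.float64(3.3), 0]
end [ 609.5 -167.9   96.3   70.2]
```

>>> arm_command --series '[0,3.2,-2,0,-3,0,6.5,-4,0,-7,0,9.7,-6,0,-10,0,12.9,-7.9,0,-13,0,16.1,-9.9,0,-16]'

```text
clock: 0.52
eef_pos: [292.5, -492.9, 231.0]
tool_rot: [-3.141, -0.0, 0.53]
force: [0.1, 0.1, -0.2]
width: 25.2
gripper_force: 0.0
```

>>> arm_command --series '[0,3.7,-1,0,-4,0,7.3,-2,0,-7,0,11,-3.1,0,-10,0,14.6,-4.1,0,-14,0,18.3,-5.1,0,-17]'

```text
clock: 0.93
eef_pos: [424.7, -356.6, 231.1]
tool_rot: [-3.141, 0.0, 0.828]
force: [0.9, -0.2, 0.1]
width: 0.3
gripper_force: 0.0
```

>>> arm_command --series '[0,3.8,0.1,0,-3,0,7.6,0.2,0,-6,0,11.4,0.3,0,-10,0,15.1,0.4,0,-13,0,18.9,0.5,0,-16]'

```text
clock: 1.35
eef_pos: [556.7, -221.3, 231.0]
tool_rot: [-3.141, 0.0, 1.106]
force: [0.4, -0.6, -0.6]
width: 0.4
gripper_force: 0.0
```

>>> arm_command --series '[0,3.7,1.1,0,-3,0,7.3,2.3,0,-7,0,7.3,2.3,3.4,-7,0,7.3,2.3,6.8,-7,0,7.3,2.3,10.2,-7]'

```text
clock: 1.77
eef_pos: [610.0, -166.9, 128.2]
tool_rot: [3.141, -0.0, 1.228]
force: [0.0, -0.3, -0.1]
width: -0.2
gripper_force: 0.0
```

>>> arm_command --series '[0,0,0,3.3,0,0,0,0,3.3,0,0,0,0,3.3,0,0,0,0,3.3,0,0,0,0,3.3,0]'

```text
clock: 2.18
eef_pos: [611.3, -168.3, 98.8]
tool_rot: [3.137, -0.001, 1.226]
force: [-0.1, 0.5, -0.1]
width: 0.2
gripper_force: 0.0
```

```bash
sed -i 's/round(e@X\/10,1),round(e@Y\/10,1),round(-e\[2\]\/10,1)/*[round(float(q)\/10,1) for q in (e@X,e@Y,-e[2])]/' plan.py
python3 - <<'E'
from h import *
a,_=grab('top');b,_=grab('side')
c=np.hstack([cv2.resize(a[130:280,380:540],(427,400)),cv2.resize(b[200:360,300:448],(370,400))]);cv2.imwrite('pics/2.png',c[:,:,::-1])
s=monitor.read_state();print(s['eef_pos'],s['force'],s['clock'])
from plan import *
S=np.array([528,-188]);W=[]
for h in np.arange(-20,-97,-6.4):
    r=np.radians(h);W.append((*(S+70*np.array([np.cos(r),np.sin(r)])+21*np.array([-np.sin(r),np.cos(r)])),96,h+90))
print(np.round(W[0]),np.round(W[-1]))
plan(W,step=9,tail=1)
E
```

```text
[ 611.01760264 -168.30955122   98.72593297] [0.79757072 0.12984739 0.34365727] 2.2833
[ 601. -192.   96.   70.] [ 541. -260.   96.   -7.]
[0, -0.9, 0.0, 0.0, 0, 0, -1.7, 0.0, 0.0, 0, 0, -2.6, 0.0, 0.0, 0, 0, -3.4, 0.2, 0.0, 7, 0, -4.2, 0.3, 0.0, 13]
[0, -0.8, 0.2, 0.0, 6, 0, -1.6, 0.3, 0.0, 13, 0, -2.4, 0.3, 0.0, 19, 0, -3.2, 0.2, 0.0, 26, 0, -4.0, 0.0, 0.0, 32]
[0, -0.8, 0.2, 0.0, 6, 0, -1.6, 0.3, 0.0, 13, 0, -2.4, 0.3, 0.0, 19, 0, -3.2, 0.3, 0.0, 26, 0, -4.0, 0.1, 0.0, 32]
[0, 0.0, 0.0, 0.0, 0, 0, 0.0, 0.0, 0.0, 0, 0, 0.0, 0.0, 0.0, 0, 0, 0.0, 0.0, 0.0, 0, 0, 0.0, 0.0, 0.0, 0]
end [ 540.7 -260.1   96.3   -6.8]
```

View pics/2.png

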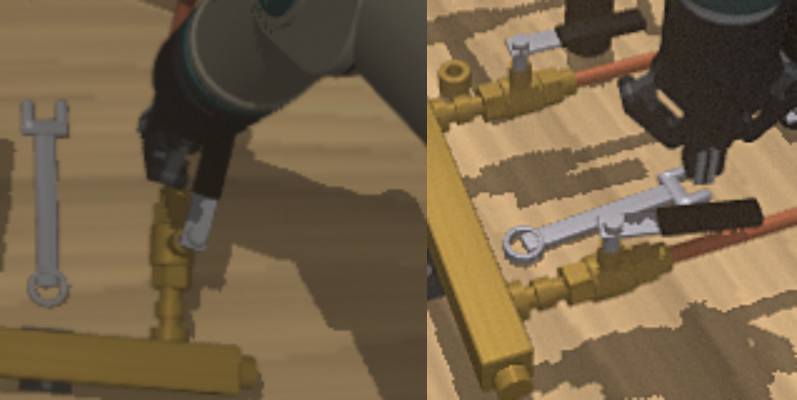

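The side crop shows the closed fingertips on the +y side of the pump lever, clear of the wrench. The lever is untouched, so I'll push now.

>>> arm_command --series '[0,-0.9,0,0,0,0,-1.7,0,0,0,0,-2.6,0,0,0,0,-3.4,0.2,0,7,0,-4.2,0.3,0,13]'

```text
clock: 2.7
eef_pos: [599.2, -207.3, 97.0]
tool_rot: [3.141, -0.004, 0.994]
force: [1.3, 6.0, 1.7]
width: 0.3
gripper_force: 2.9
```

Contact is at about 6 N, as expected.

>>> arm_command --series '[0,-0.8,0.2,0,6,0,-1.6,0.3,0,13,0,-2.4,0.3,0,19,0,-3.2,0.2,0,26,0,-4,0,0,32]'

```text
clock: 3.12
eef_pos: [579.4, -242.0, 97.2]
tool_rot: [3.139, -0.006, 0.436]
force: [5.4, 1.8, -1.9]
width: -0.3
gripper_force: 3.1
```

>>> arm_command --series '[0,-0.8,0.2,0,6,0,-1.6,0.3,0,13,0,-2.4,0.3,0,19,0,-3.2,0.3,0,26,0,-4,0.1,0,32]'

```text
clock: 3.53
eef_pos: [543.6, -261.3, 97.2]
tool_rot: [3.141, -0.007, -0.124]
force: [5.8, -0.0, -1.7]
width: 0.2
gripper_force: 3.0
```

>>> arm_command --series '[0,0,0,0,0,0,0,0,0,0,0,0,0,0,0,0,0,0,0,0,0,0,0,0,0]'

```text
clock: 3.95
eef_pos: [541.3, -261.0, 96.6]
tool_rot: [3.141, -0.001, -0.117]
force: [2.6, -1.5, 1.5]
width: -0.1
gripper_force: 1.4
```

Run:
```python
from h import *
a,_=grab('top');b,_=grab('side')
c=np.hstack([cv2.resize(a[130:290,380:540],(400,400)),cv2.resize(b[200:360,300:460],(400,400))]);cv2.imwrite('pics/3.png',c[:,:,::-1])
s=monitor.read_state();print(s['eef_pos'],s['force'],s['clock'])
```

```text
[ 541.27670134 -260.87846799   96.58622292] [ 3.39460813 -2.03453125  1.5956808 ] 4.05
```

View pics/3.png

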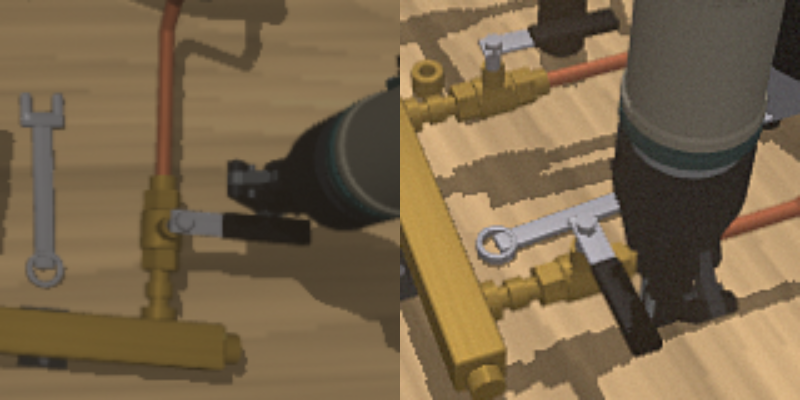

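The pump lever now lies across the pipe, its sleeve at crop (222–310, 228), with the fingers on its +x side. I'll measure its angle.

```bash
cat >> h.py <<'E'
def lever(u0,u1,v0,v1):
    z=np.load('/tmp/top.npz');im=z['im'].astype(int);d=z['d']
    v,u=np.mgrid[v0:v1,u0:u1];v=v.ravel();u=u.ravel()
    P=dep('top',np.c_[u,v],d);k=(P[:,2]>108)&(P[:,2]<122)
    Q=onz('top',np.c_[u,v][k],118)[:,:2]
    r=cv2.minAreaRect(Q.astype(np.float32)); return np.mean(Q,0).round(1),r,cv2.fitLine(Q.astype(np.float32),cv2.DIST_HUBER,0,.01,.01).ravel().round(3)
E
python3 - <<'E'
from h import *
print(lever(440,515,212,232))
# line axis from copper/brass tubing: header edge direction, stems baseline
z=np.load('/tmp/top.npz');im=z['im'].astype(int)
for nm,(u0,u1,v0,v1) in dict(pump=(435,455,150,195),comp=(355,370,110,150),cyl=(262,280,128,180)).items():
    v,u=np.mgrid[v0:v1,u0:u1];s=im[v0:v1,u0:u1];k=(s[...,0]-s[...,2]>55)&(s[...,0]>1.75*s[...,2])
    Q=onz('top',np.c_[u[k],v[k]],66)[:,:2];print(nm,k.sum(),cv2.fitLine(Q.astype(np.float32),cv2.DIST_HUBER,0,.01,.01).ravel().round(3))
E
```

```text
(array([ 523.1, -234.7]), ((525.9544677734375, -233.03192138671875), (107.63090515136719, 26.68195343017578), 83.25090026855469), array([ 1.09000e-01,  9.94000e-01,  5.23205e+02, -2.33355e+02],
      dtype=float32))
pump 210 [ 9.93000e-01 -1.14000e-01  6.31440e+02 -1.99585e+02]
comp 164 [ 9.93000e-01 -1.15000e-01  7.25035e+02 -2.93190e+01]
cyl 224 [ 9.94000e-01 -1.08000e-01  6.76312e+02  1.57227e+02]
```

Lever axis (0.109, 0.994) against pipe (0.993, -0.114) gives 90° across, so the pump is shut. Next I retract and go to the cylinder lever.

Run:
```python
from plan import *
plan([(575,-262,96,-7),(575,-262,170,-7),(526,103,170,0),(526,103,96,0)],tail=1)
S=np.array([567.5,168]);W=[]
for h in np.r_[np.arange(-90,-7,6.4),-6.5]:
    r=np.radians(h);W.append((*(S+68*np.array([np.cos(r),np.sin(r)])+21*np.array([np.sin(r),-np.cos(r)])),96,h+90))
print(np.round(W[0]),np.round(W[-1]))
plan(W,step=9,tail=1)
```

```text
[0, 3.4, -0.2, 0.0, 0, 0, 3.4, -0.2, -3.7, 0, 0, 3.4, -0.2, -7.4, 0, 0, 2.5, -3.8, -7.4, 0, 0, 1.6, -7.3, -7.4, -1]
[0, -0.9, -3.6, 0.0, -1, 0, -1.7, -7.2, 0.0, -2, 0, -2.6, -10.8, 0.0, -2, 0, -3.4, -14.4, 0.0, -3, 0, -4.3, -18.0, 0.0, -4]
[0, -0.6, -3.6, 0.0, 0, 0, -1.2, -7.2, 0.0, -1, 0, -1.8, -10.9, 0.0, -2, 0, -1.8, -10.9, 3.7, -2, 0, -1.8, -10.9, 7.4, -2]
[0, 0.0, 0.0, 0.0, 0, 0, 0.0, 0.0, 0.0, 0, 0, 0.0, 0.0, 0.0, 0, 0, 0.0, 0.0, 0.0, 0, 0, 0.0, 0.0, 0.0, 0]
end [5.258e+02 1.034e+02 9.630e+01 2.000e-01]
[546. 100.  96.   0.] [633. 139.  96.  84.]
[0, 0.7, 0.1, 0.0, 0, 0, 1.4, 0.2, 0.0, 0, 0, 2.1, 0.4, 0.0, 0, 0, 2.8, 0.5, 0.0, -6, 0, 3.6, 0.7, 0.0, -13]
[0, 0.8, 0.2, 0.0, -6, 0, 1.6, 0.3, 0.0, -12, 0, 2.4, 0.3, 0.0, -19, 0, 3.2, 0.2, 0.0, -25, 0, 4.0, 0.1, 0.0, -32]
[0, 0.7, 0.2, 0.0, -6, 0, 1.5, 0.3, 0.0, -12, 0, 2.3, 0.3, 0.0, -19, 0, 3.1, 0.2, 0.0, -25, 0, 3.9, 0.1, 0.0, -32]
[0, 0.4, 0.1, 0.0, -3, 0, 0.8, 0.2, 0.0, -6, 0, 0.8, 0.2, 0.0, -6, 0, 0.8, 0.2, 0.0, -6, 0, 0.8, 0.2, 0.0, -6]
end [632.9 139.1  96.3  83.2]
```

>>> arm_command --series '[0,3.4,-0.2,0,0,0,3.4,-0.2,-3.7,0,0,3.4,-0.2,-7.4,0,0,2.5,-3.8,-7.4,0,0,1.6,-7.3,-7.4,-1]'

```text
clock: 4.47
eef_pos: [564.9, -191.4, 171.6]
tool_rot: [3.14, -0.001, -0.105]
force: [0.4, 1.4, -0.8]
width: -0.4
gripper_force: 0.0
```

>>> arm_command --series '[0,-0.9,-3.6,0,-1,0,-1.7,-7.2,0,-2,0,-2.6,-10.8,0,-2,0,-3.4,-14.4,0,-3,0,-4.3,-18,0,-4]'

```text
clock: 4.88
eef_pos: [538.2, -4.4, 169.7]
tool_rot: [3.142, 0.004, -0.029]
force: [0.7, -0.1, 0.3]
width: 0.1
gripper_force: 0.0
```

>>> arm_command --series '[0,-0.6,-3.6,0,0,0,-1.2,-7.2,0,-1,0,-1.8,-10.9,0,-2,0,-1.8,-10.9,3.7,-2,0,-1.8,-10.9,7.4,-2]'

```text
clock: 5.3
eef_pos: [525.5, 107.8, 96.7]
tool_rot: [-3.139, -0.002, 0.012]
force: [0.1, -0.8, -0.4]
width: -0.2
gripper_force: 0.0
```

>>> arm_command --series '[0,0,0,0,0,0,0,0,0,0,0,0,0,0,0,0,0,0,0,0,0,0,0,0,0]'

```text
clock: 5.72
eef_pos: [527.1, 103.1, 98.3]
tool_rot: [-3.141, -0.003, 0.003]
force: [0.0, 0.4, -0.9]
width: -0.1
gripper_force: 0.0
```

Run:
```python
from h import *
a,_=grab('top');b,_=grab('side')
c=np.hstack([cv2.resize(a[130:290,200:500],(500,267)),cv2.resize(b[130:330,230:430],(267,267))]);cv2.imwrite('pics/4.png',c[:,:,::-1])
s=monitor.read_state();print(s['eef_pos'],s['force'],s['clock'])
print(lever(447,515,212,232)[2])
```

```text
[526.6921205  103.27329031  97.87763028] [-0.45132838  0.27178935  0.54687308] 5.8167
[ 1.17000e-01  9.93000e-01  5.22977e+02 -2.32898e+02]
```

View pics/4.png

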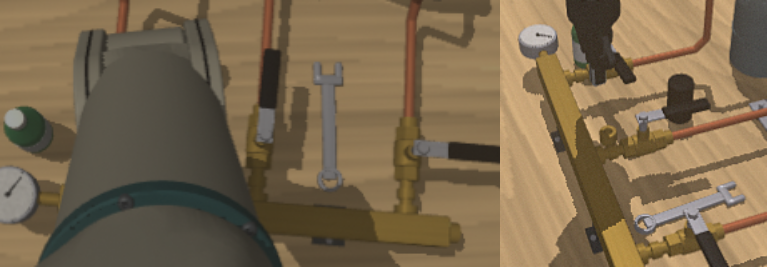

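The pump lever is still across its pipe, the loose things stand where they were, and the fingers are on the header side of the cylinder lever. Next is the push.

>>> arm_command --series '[0,0.7,0.1,0,0,0,1.4,0.2,0,0,0,2.1,0.4,0,0,0,2.8,0.5,0,-6,0,3.6,0.7,0,-13]'

```text
clock: 6.23
eef_pos: [559.4, 96.4, 95.8]
tool_rot: [-3.141, 0.006, 0.237]
force: [-6.1, 1.1, 2.2]
width: -0.1
gripper_force: 2.9
```

>>> arm_command --series '[0,0.8,0.2,0,-6,0,1.6,0.3,0,-12,0,2.4,0.3,0,-19,0,3.2,0.2,0,-25,0,4,0.1,0,-32]'

```text
clock: 6.65
eef_pos: [599.0, 102.7, 95.7]
tool_rot: [-3.139, 0.006, 0.794]
force: [-6.5, -2.4, 2.3]
width: 0.5
gripper_force: 2.9
```

>>> arm_command --series '[0,0.7,0.2,0,-6,0,1.5,0.3,0,-12,0,2.3,0.3,0,-19,0,3.1,0.2,0,-25,0,3.9,0.1,0,-32]'

```text
clock: 7.07
eef_pos: [628.5, 127.8, 95.7]
tool_rot: [-3.139, 0.006, 1.351]
force: [-3.9, -4.5, 2.8]
width: 0.2
gripper_force: 2.9
```

>>> arm_command --series '[0,0.4,0.1,0,-3,0,0.8,0.2,0,-6,0,0.8,0.2,0,-6,0,0.8,0.2,0,-6,0,0.8,0.2,0,-6]'

```text
clock: 7.48
eef_pos: [633.0, 136.8, 95.8]
tool_rot: [-3.141, 0.003, 1.45]
force: [0.1, -4.1, -3.2]
width: -0.0
gripper_force: 2.5
```

Run:
```python
from h import *
a,_=grab('top');b,_=grab('side')
c=np.hstack([cv2.resize(a[100:290,200:500],(474,300)),cv2.resize(b[130:330,230:430],(300,300))]);cv2.imwrite('pics/5.png',c[:,:,::-1])
s=monitor.read_state();print(s['eef_pos'],s['force'],s['clock'])
```

```text
[633.07668194 137.16762825  95.80624885] [ 0.83785438 -5.12306216 -2.81445655] 7.5833
```

View pics/5.png

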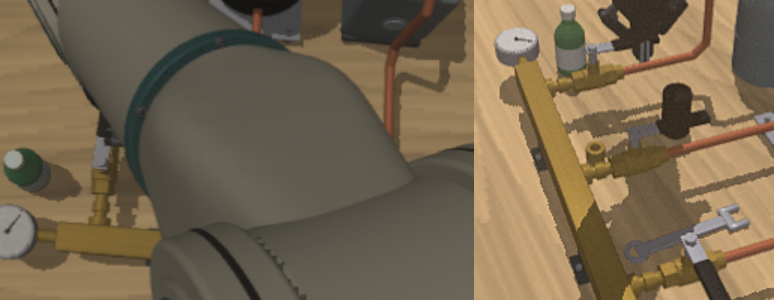

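The cylinder lever lies nearly in line: its steel part is at top crop (103,150), and the fingertips are against it in the side crop. I'll add a small final push to seat it, then back away.

>>> arm_command --series '[0,0.2,0,0,0,0,0.4,0,0,0,0,0.4,0,0,0,0,0.4,0,0,0,0,0.4,0,0,0]'

```text
clock: 8.0
eef_pos: [633.8, 139.8, 95.9]
tool_rot: [3.141, 0.004, 1.45]
force: [0.4, -7.1, -2.5]
width: 0.2
gripper_force: 3.6
```

>>> arm_command --series '[0,-1.5,0,0,0,0,-3.5,0,0,0,0,-3.5,0,-3.5,0,0,-3.5,0,-7,0,0,-3.5,0,-11,0]'

```text
clock: 8.42
eef_pos: [628.5, 108.7, 206.7]
tool_rot: [-3.14, -0.002, 1.452]
force: [1.2, -0.4, -1.0]
width: -0.4
gripper_force: 0.0
```

>>> arm_command --series '[0,-3.5,-1,0,0,0,-7,-3,0,0,0,-10.5,-5,0,0,0,-14,-7,0,0,0,-17.5,-9,0,0]'

```text
clock: 8.83
eef_pos: [518.7, -55.3, 207.0]
tool_rot: [3.139, -0.002, 1.453]
force: [0.7, 0.2, 0.2]
width: 0.2
gripper_force: 0.0
```

>>> arm_command --series '[0,-3.5,0,0,0,0,-7,0,0,0,0,-10.5,0,0,0,0,-14,0,0,0,0,-17.5,0,0,0]'

```text
clock: 9.25
eef_pos: [499.3, -229.7, 207.1]
tool_rot: [3.138, -0.001, 1.453]
force: [-0.2, 0.6, 0.3]
width: 0.2
gripper_force: 0.0
```

Run:
```python
from h import *
grab('top','t6.png');grab('side')
s=monitor.read_state();print(s['eef_pos'],s['force'],s['clock'])
print(lever(255,290,145,208)[2],lever(448,515,212,232)[2])
```

```text
[ 497.62815963 -235.99326274  206.52789606] [0.06373166 0.00113737 0.55373357] 9.35
[ 9.94000e-01 -1.06000e-01  6.13717e+02  1.61490e+02] [ 7.90000e-02  9.97000e-01  5.24544e+02 -2.22717e+02]
```

View pics/t6.png

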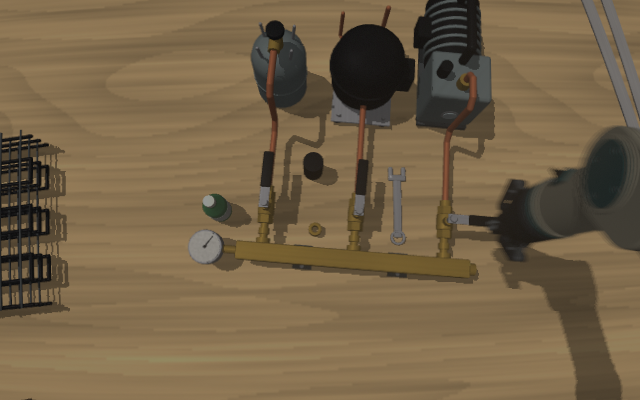

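The cylinder lever at (267,175) lies along its pipe: its direction (0.994, -0.106) matches the pipe's (0.994, -0.108). The pump lever at (475,220) is across, the compressor lever is in line, and the loose things at (215,207), (316,229), (313,166) and (397,205) haven't moved. The robot is 88 mm above the levers, so I'm handing in.

```bash
python3 -c "
from cell import workorder
print(workorder.finish_job())"
```

```text
the job is handed in; nothing more can be done
None
```

I shut the pump valve, then opened the cylinder valve and handed the job in at about 9.4 s; the last picture showed the compressor valve still open and the loose things where they were, but the hand-in returned no verdict.

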